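# Free a finished plaque from the vise and hang it on the drying rack

### The job

The finished wooden plaque is still clamped in the small bench vise: first slide its jaw open (the handle bar moves it), then lift the plaque out and hang it by its hole on the free middle peg of the drying rack, pushed past the peg's head so that it hangs freely on the shaft. The pegs were set by hand, not quite true, so feel for this one gently and don't force the plaque against it. Don't let it touch the table, and leave the other things on the table where they are.

Things in the scene. Friction and masses are not known exactly. Their poses are not given: they have to be found in the camera images.
- vise: Small quick-release vise, bolted down. Origin on the table under the middle of the closed gap; x = sliding direction (handle on the -x side), y along the jaws, z up. Jaws 90 mm wide (y), tops 68 mm above the table; the work stands on the bed at 26 mm. Fixed jaw face at x = +6.25 mm, casting back to +54 mm. 120 mm wide over the lugs. End bracket at x = -105 to -119 mm, 60 mm high.
- jaw (a joint): Position of the sliding jaw in m: 0 = closed on the plaque (gap 12.5 mm), grows as the jaw slides to the vise's -x, at most 0.05. The catch is off, so it slides stiffly (about 5 N friction, 8 N per m/s damping) and stays where it is left. The sliding jaw is 32 mm thick; a screw 13 mm thick joins it to the handle.
- bar (a point): Centre of the vise handle: a level steel bar along the vise's y, 10 mm thick, 112 mm long, 15 mm balls at its ends, 46 mm above the table, 178 mm from the vise origin to -x when closed; it slides with the jaw. The screw's head (20 mm thick, 24 mm long) sits at its middle; the bar is bare from 10 to 48 mm either side. Nothing lies under it; the end bracket is 59 mm away.
- plaque: The finished plaque: plain wood, 12 mm thick (its x), 150 mm wide (its y), 130 mm high (its z), corners notched by 20 (y) x 18 mm (z), so its top edge is 110 mm long. About 0.16 kg. Origin at the middle of its bottom edge; both faces alike. Starts upright between the jaws, up to 15 mm off their middle along y; may lean a little once the jaw is open.
- hole (a point): Centre of the plaque's round through-hole, 20 mm in diameter, axis along the plaque's x, on its middle line, 108 mm above its bottom edge and 22 mm below its top edge, at mid-thickness.
- rack: Fixed wooden drying rack: a rail 400 mm long (y), 46 mm high, its top 223 mm above the table, on two posts 180 mm either side, 230 mm high. Origin on the table below the middle of the rail's front face; x to the rear, z up. Three pegs point to the front (-x), rising 15 degrees to their tips. A brush and a scraper up to 50 mm wide hang on the outer pegs, 135 mm either side; the middle one is free.
- peg_mark (a point): Where the tip of the free middle peg should be: 83 mm before the rail's face, 222 mm above the table; axes as the rack's. Set by hand: the real tip is up to 6 mm left or right and up to 6 mm above or below the mark; its direction is true. Peg: shaft 10 mm in diameter, at the tip a cylindrical head 16 mm in diameter, 10 mm long; 86 mm from rail to tip along its axis.
- table: The work table's wooden top, at z = 0.
- palette_tray: White plastic paint tray with eight round wells, 150 x 220 mm, 16 mm high, lying loose. Not part of the job; to be left where it is. Origin at the centre of its underside.
- brush_pot: Black round pot, 72 mm wide, full of brushes, 210 mm high in all, loose. Not part of the job; to be left where it is. Origin at the centre of its underside.
- water_jar: Glass water jar, 72 mm wide, 85 mm high, loose. Not part of the job; to be left where it is. Origin at the centre of its underside.
- paint_a: Small white paint bottle, 38 mm wide, 100 mm high, loose. Not part of the job; to be left where it is. Origin at the centre of its underside.
- paint_b: Another small white paint bottle, 38 mm wide, 100 mm high, loose. Not part of the job; to be left where it is. Origin at the centre of its underside.
- sanding_block: Cork sanding block, 110 x 60 x 22 mm, lying loose near the rack's feet. Not part of the job; to be left where it is. Origin at the centre of its underside.
Not all that is in view belongs to the job. Several things have the shape of the plaque; the one meant has the colours described above.

How it is judged:
By the outcome, as a careful person would: the job done as asked, in the order asked, and still so for the second after the job is handed in, with the robot touching nothing.
It also fails if it takes over 72 s, if anything falls off the work surface, if the arm or the gripper's body presses on something with over 40 N, if the wrist force passes 120 N, or if a joint passes its speed limit or range.

### The arm

A 7-joint arm with a two-finger parallel gripper is mounted at the origin on the work surface. World frame = base frame: x ahead of the robot, y to its left, z up, the work surface at z = 0. Lengths are in m, angles in rad, forces in N, time in s.
With the tool pointing down it reaches from about 0.4 to 0.85 m from the base axis. Payload 10.4 kg.
Tool frame: the origin (TCP) lies at the very end of the fingers, on their centre line; the grasp point (between the pads) lies 19 mm behind it; z points along the fingers, y is the direction in which the jaws open and shut (so a half turn about z gives the same grasp; the last joint's range is limited). The gripper opens to 87 mm and grips with 3 to 60 N. Pads are 19 mm wide; open, the fingers measure 117 mm over their backs; the gripper's body (75 mm by 190 mm) begins 51 mm behind the grasp point.
Start: joints at [1.247, 0.332, -0.065, 1.46, 0.022, 1.35, -0.088], TCP at [0.185, -0.597, 0.223] pointing down, gripper open.
Joint ranges: [-2.6, 2.6], [-0.5, 2.12], [-1.47, 1.34], [0.16, 2.42], [-1.27, 4.41], [0.06, 2.06], [-2.6, 2.6]. Speed limits (rad/s): [2.22, 2.22, 2.79, 2.79, 3.14, 3.14, 3.14].

### API

Orientations are given as a unit quaternion [x, y, z, w].
In Python, from bench import r, eyes, job gives the robot as it stands. The module is installed in compiled form; this text tells all that it offers.
- The arm moves only by the tool play_rows, never from a script. Its argument "motion" is a list of rows, each a list of 7 numbers: the shift along the tool's x, y, z as a fraction of full scale, then the turn, a rotation vector about the tool's x, y, z as a fraction of full scale, then the opening in per cent of the stroke, from 0 (shut) to 100 (fully open). A call has 1 to 5 rows; each row is the pose to reach, as a shift and turn from the pose commanded when the call began, along the tool's axes at that moment; what a row does not reach only later rows make up. Full scale, the value 1, is 0.2 m for a shift and 90 degrees for a turn. A row lasts 1/8 s, in which the tool goes at most 62.5 mm and 10.7 degrees, less where a joint would pass 70% of its speed; a pose out of reach is approached as far as the arm can. A call with a number of a shift or a turn outside -1 to 1 is refused whole. A call with a gripper value outside its range is refused whole. The fingers move at their own pace and stop on an object; "squeeze" is the grip in N (left out, the last holds). Time passes only in rows, so rows that repeat a pose let the fingers close. It gives the time, the measured TCP pose, the force and the opening at its end, in the units of the state.
- r.read_state(): the state, without advancing time (a new reading comes with each control period).
- eyes.camera(name): name is "scene" or "top" or "wrist"; returns a dict with "image" (480x640x3 uint8, red, green, blue), "mtx" (3x3 intrinsics, pixels), "R" (3x3) and "t" (3): a world point X has camera coordinates R X + t. Camera axes: x right, y down, z forward; pixel columns grow to the right and rows downward; lengths in m; the calibration is good to about 2 mm. A picture is of the moment at which its call begins. There is no depth.
- job.close_job(): hands the job in, once; it reports no verdict.
Trained networks look in a picture, given as the dict that the camera call returned (one of the last four; its "shot" number tells which), for a name from the list of things; names that differ only in an ending like _2 or _b are one class to them, and where a whole thing is asked for, a point or a joint stands for the part that bears it (a point fixed in the world has none). Each returns a list of dicts, best first, with "p" (0 to 1); they miss things now and then, are a little off and sometimes report something else, mostly with a low value. They report only what shows in the picture. A call takes as long as a camera call. They do not tell look-alikes from the thing itself.
- eyes.regions_of(picture, label): "region" (480x640 bool, what is visible of it) and "xy" ([column, row] in pixels, amid what is visible of it).
- eyes.landmark_of(picture, label): "xy" ([column, row] in pixels: a listed point, or the origin of a listed thing).
The state is a dict: "time": time; "joint_positions": joint angles; "joint_vel": joint speeds; "joint_torque": joint torques, N m; "ee_pos": TCP position; "eef_rot": TCP orientation; "ft_force": force on the tool from outside, world axes, zero at the start; "torque": the same for the moment, N m; "width": finger opening in m.
Only numpy, scipy, OpenCV 4.12 (cv2) and the standard library are available. Lean on these libraries where they do the work, as an engineer would, in place of code of your own. Each camera call takes 0.05 s, during which the arm holds its last target. There are 200 camera calls.

## Working session

There is one attempt and no reset: what is moved stays moved. The work goes in short steps, Python scripts to look and compute and a tool call to move; the robot and the scene stay as the last step left them, time stands still between calls to the robot, and variables do not carry over. Pictures are saved under pics/ and viewed, about 8 in all and at most 12, crops included, and the job is handed in when it is done.

Besides the shell and the picture viewer there is one more tool, called after "Emit:" by a JSON object that holds its "op" and its "data", one argument or row to a line. play_rows: Moves the arm, as the interface text tells. Shift numbers are shares of 0.2 m and turn numbers shares of 90 degrees, none past 1 either way. Its arguments: {"type":"object","properties":{"motion":{"type":"array","items":{"type":"array","items":{"type":"number"}}},"squeeze":{"type":"number"}},"required":["motion"]}

```bash
mkdir -p pics; cat > h.py <<'E'
import numpy as np, cv2
from bench import r, eyes, job
from scipy.spatial.transform import Rotation as Ro
def save(p,name,crop=None,scale=1):
    im=p["image"][:,:,::-1]
    if crop: im=im[crop[1]:crop[3],crop[0]:crop[2]]
    if scale!=1: im=cv2.resize(im,None,fx=scale,fy=scale,interpolation=cv2.INTER_CUBIC)
    cv2.imwrite("pics/"+name,im)
def proj(p,X):
    c=p["R"]@np.asarray(X,float).reshape(-1,3).T+np.asarray(p["t"]).reshape(3,1); u=np.asarray(p["mtx"])@c
    return (u[:2]/u[2]).T
def ray(p,xy):
    R=np.asarray(p["R"]);d=R.T@np.linalg.inv(p["mtx"])@np.array([xy[0],xy[1],1.]);return -R.T@np.asarray(p["t"]).reshape(3),d/np.linalg.norm(d)
def onz(p,xy,z):
    o,d=ray(p,xy);return o+d*(z-o[2])/d[2]
def tri(obs):
    A=np.zeros((3,3));b=np.zeros(3)
    for p,xy in obs:
        o,d=ray(p,xy);M=np.eye(3)-np.outer(d,d);A+=M;b+=M@o
    return np.linalg.solve(A,b)
E
python3 - <<'E'
from h import *
np.set_printoptions(precision=3,suppress=True)
s=eyes.camera("scene");t=eyes.camera("top")
save(s,"s0.png");save(t,"t0.png")
for n,p in(("s",s),("t",t)):
    print(n,p["mtx"][0][0],-np.asarray(p["R"]).T@np.asarray(p["t"]).reshape(3))
    for l in("vise","bar","plaque","hole","rack","peg_mark"):
        print(l,[(np.round(d["xy"],1).tolist(),round(d["p"],2)) for d in eyes.landmark_of(p,l)[:4]])
print(r.read_state())
E
```

```text
s 554.1821974082671 [ 1.414 -0.541  1.066]
vise [([308.1, 276.4], 0.92), ([419.6, 241.3], 0.71)]
bar [([239.8, 283.1], 0.59)]
plaque [([387.4, 197.6], 0.87), ([306.6, 269.4], 0.64), ([242.0, 281.4], 0.48)]
hole [([112.7, 275.0], 0.85), ([385.3, 170.0], 0.63), ([305.3, 240.2], 0.56)]
rack [([371.1, 326.5], 0.56)]
peg_mark [([365.0, 239.9], 0.57), ([484.0, 247.9], 0.24)]
t 547.9475237709113 [ 0.337 -0.064  1.485]
vise [([320.0, 258.7], 0.77)]
bar [([323.0, 252.5], 0.73), ([392.4, 259.4], 0.6)]
plaque [([183.3, 336.1], 0.94), ([319.2, 253.1], 0.8), ([490.6, 292.8], 0.67), ([285.7, 196.8], 0.54)]
hole [([324.3, 251.5], 0.78), ([176.7, 340.4], 0.75), ([507.4, 289.8], 0.67)]
rack [([294.0, 174.8], 0.81)]
peg_mark [([286.8, 185.1], 0.7)]
{'time': 0.7, 'joint_positions': array([ 1.247,  0.332, -0.065,  1.46 ,  0.022,  1.35 , -0.088]), 'joint_vel': array([ 0.002,  0.002, -0.001,  0.   ,  0.   , -0.   ,  0.   ]), 'joint_torque': array([ -0.   , -62.291,   0.024, -39.007,  -0.061,   0.032,   0.   ]), 'ee_pos': array([ 0.185, -0.597,  0.223]), 'eef_rot': array([0.989, 0.15 , 0.   , 0.   ]), 'ft_force': array([-0.816,  0.594,  1.328]), 'torque': array([ 0.009,  0.025, -0.006]), 'width': 0.0870199120524493}
```

View pics/s0.png

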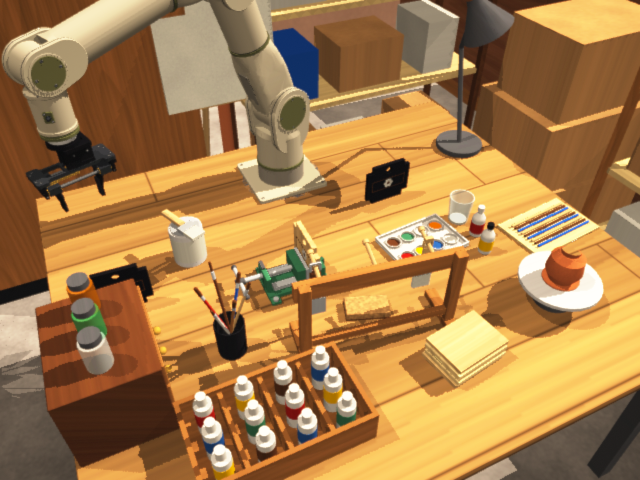

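View pics/t0.png

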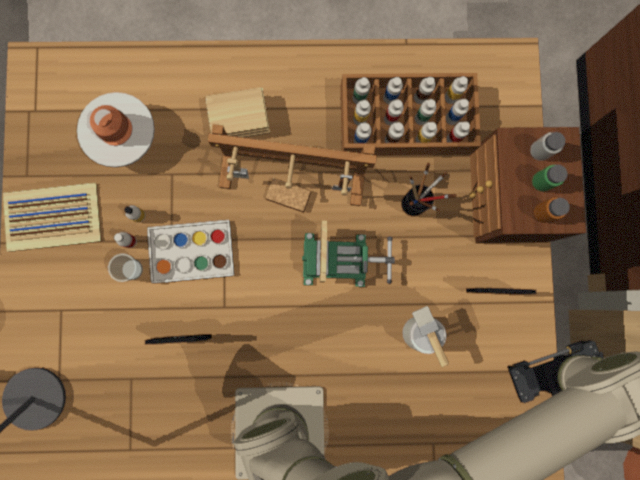

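The plain wood plaque stands in the vise (scene ≈306,245; top ≈323,250). The look-alikes are black boards at scene (387,180) and (120,283), top (180,338) and (500,291). I choose the wooden one, and check it in a close crop together with the rack.

```bash
python3 - <<'E'
from h import *
np.set_printoptions(precision=4,suppress=True)
s=eyes.camera("scene");t=eyes.camera("top")
a=cv2.resize(t["image"][215:300,290:420],None,fx=4,fy=4,interpolation=cv2.INTER_CUBIC)
b=cv2.resize(t["image"][120:220,200:390],None,fx=4,fy=4,interpolation=cv2.INTER_CUBIC)
c=cv2.resize(s["image"][215:315,230:340],None,fx=4,fy=4,interpolation=cv2.INTER_CUBIC)
cv2.imwrite("pics/c1.png",np.vstack([np.pad(x,((0,0),(0,760-x.shape[1]),(0,0))) for x in(a[:,:520],)])[:,:,::-1])
W=800;m=np.zeros((600,800,3),np.uint8)
a2=cv2.resize(t["image"][220:295,295:410],None,fx=3.4,fy=3.4,interpolation=cv2.INTER_CUBIC);m[:255,:391]=a2[:255,:391]
c2=cv2.resize(s["image"][215:315,230:350],None,fx=3.2,fy=3.2,interpolation=cv2.INTER_CUBIC);m[:320,400:784]=c2
b2=cv2.resize(t["image"][125:215,205:385],None,fx=3,fy=3,interpolation=cv2.INTER_CUBIC);m[325:595,:540]=b2
cv2.imwrite("pics/c1.png",m[:,:,::-1])
for l,z in(("vise",.04),("bar",.046),("plaque",.156),("rack",.223)):
  for d in eyes.regions_of(t,l)[:3]:
    k=d["region"].astype(np.uint8);cs,_=cv2.findContours(k,0,1);cc=max(cs,key=cv2.contourArea)
    q=cv2.boxPoints(cv2.minAreaRect(cc))
    print(l,round(d["p"],2),np.round(d["xy"],1),q.round(1).tolist(),[onz(t,x,z)[:2].round(3).tolist() for x in q])
for l in("plaque","bar","hole","vise","peg_mark","rack"):
  for n,p in(("s",s),("t",t)):
    print(n,l,[(np.round(d["xy"],1).tolist(),round(d["p"],2)) for d in eyes.landmark_of(p,l)[:3]])
E
```

```text
vise 0.69 [342.4 259.5] [[326.0, 235.0], [394.0, 235.0], [394.0, 286.0], [326.0, 286.0]] [[0.515, -0.129], [0.512, -0.31], [0.377, -0.306], [0.38, -0.126]]
bar 0.64 [341.8 259.1] [[326.0, 241.0], [360.0, 241.0], [360.0, 275.0], [326.0, 275.0]] [[0.498, -0.128], [0.497, -0.218], [0.407, -0.216], [0.408, -0.127]]
bar 0.33 [323.2 253.6] [[320.0, 221.0], [326.0, 221.0], [326.0, 281.0], [320.0, 281.0]] [[0.552, -0.113], [0.552, -0.129], [0.393, -0.126], [0.393, -0.111]]
plaque 0.96 [177.9 338.8] [[143.8000030517578, 337.0], [210.89999389648438, 332.79998779296875], [211.39999389648438, 340.70001220703125], [144.1999969482422, 344.8999938964844]] [[0.262, 0.316], [0.269, 0.156], [0.25, 0.155], [0.243, 0.315]]
plaque 0.86 [500.3 292. ] [[466.0, 288.0], [535.0, 288.0], [535.0, 294.0], [466.0, 294.0]] [[0.366, -0.462], [0.363, -0.631], [0.349, -0.63], [0.352, -0.461]]
plaque 0.59 [322.  250.6] [[317.6000061035156, 281.8999938964844], [320.79998779296875, 220.8000030517578], [328.29998779296875, 221.1999969482422], [325.1000061035156, 282.29998779296875]] [[0.387, -0.101], [0.536, -0.112], [0.
[... 511 characters left out ...]
0], [361.0, 241.0], [361.0, 275.0], [326.0, 275.0]] [[0.478, -0.12], [0.477, -0.202], [0.398, -0.2], [0.4, -0.119]]
s plaque [([385.1, 194.5], 0.61)]
t plaque [([320.9, 251.9], 0.9), ([490.6, 292.6], 0.61), ([184.1, 333.9], 0.55)]
s bar [([242.1, 283.6], 0.78)]
t bar [([392.7, 260.3], 0.94), ([285.1, 194.2], 0.38), ([286.9, 185.5], 0.2)]
s hole [([112.6, 273.2], 0.87), ([308.1, 240.7], 0.76), ([383.0, 171.1], 0.62)]
t hole [([323.4, 251.0], 0.89), ([504.2, 291.5], 0.63), ([176.0, 343.9], 0.61)]
s vise [([306.5, 275.4], 0.9)]
t vise []
s peg_mark [([365.8, 240.4], 0.76)]
t peg_mark [([286.3, 187.6], 0.76)]
s rack [([373.3, 325.5], 0.64), ([306.4, 272.7], 0.38)]
t rack [([295.2, 170.0], 0.95)]
```

View pics/c1.png

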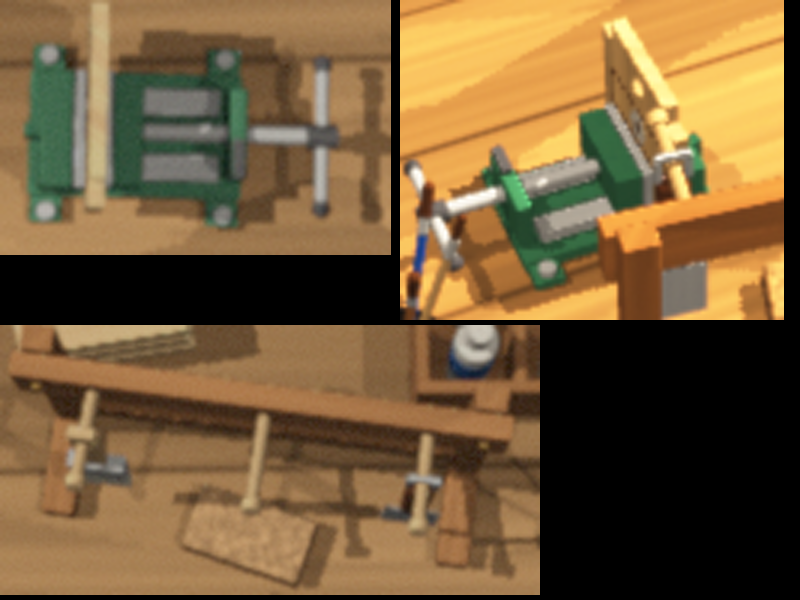

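The crop confirms it: the plain wood plaque with its round hole sits in the green vise. Handle ball ends are at top pixels (389.7,238.2) and (389.4,281.8); the free peg's tip is at about (288.3,185).

```bash
python3 - <<'E'
from h import *
np.set_printoptions(precision=4,suppress=True)
s=eyes.camera("scene");t=eyes.camera("top");w=eyes.camera("wrist")
b1,b2=onz(t,(389.7,238.2),.046),onz(t,(389.4,281.8),.046)
print("bar",b1,b2,(b1+b2)/2,np.linalg.norm(b1-b2),"net",tri([(s,(241,283.3)),(t,(391,260))]))
p1,p2=onz(t,(324.4,221),.156),onz(t,(322.7,281.2),.156);print("plq top",p1,p2,np.linalg.norm(p1-p2))
print("hole",tri([(s,(306.7,240.5)),(t,(323.8,251.2))]))
print("tip",tri([(s,(365.6,240.2)),(t,(287.2,185.5))]),onz(t,(288.3,184.5),.222))
k1,k2=onz(t,(210,146),.223),onz(t,(370,166),.223);print("rail",k1,k2)
# rail front-top edge guesses from crop: (12,378)->(510,440)
k1,k2=onz(t,(12/3+205,(378-325)/3+125),.223),onz(t,(510/3+205,(440-325)/3+125),.223);d=(k1-k2);print("rail",k1,k2,np.linalg.norm(d),np.degrees(np.arctan2(d[1],d[0])))
for n in("t","s"):
  p={"t":t,"s":s}[n]
wc=np.asarray(w["R"]);print("wrist cam",-wc.T@np.asarray(w["t"]).reshape(3),"\n",wc, r.read_state()["ee_pos"])
E
```

```text
bar [ 0.5033 -0.2974  0.046 ] [ 0.3879 -0.2931  0.046 ] [ 0.4456 -0.2952  0.046 ] 0.11543097258219803 net [ 0.447  -0.2968  0.0402]
plq top [ 0.5353 -0.1204  0.156 ] [ 0.388  -0.1136  0.156 ] 0.14741857091524344
hole [ 0.4639 -0.1172  0.1315]
tip [ 0.6107 -0.0328  0.2194] [ 0.6129 -0.0346  0.222 ]
rail [0.707  0.1482 0.223 ] [ 0.6545 -0.2273  0.223 ]
rail [0.7151 0.1505 0.223 ] [ 0.6608 -0.2393  0.223 ] 0.39361072874386527 82.07587346324078
wrist cam [ 0.2548 -0.5755  0.3849] 
 [[ 0.2965 -0.955   0.0002]
 [-0.9203 -0.2857  0.2674]
 [-0.2554 -0.0795 -0.9636]] [ 0.1852 -0.597   0.2225]
```

Emit:
{"op": "play_rows", "data": {
  "motion": [
    [0.3,-0.2,0,0,0,0.06,45],
    [0.6,-0.4,0,0,0,0.12,45],
    [0.85,-0.6,0,0,0,0.18,45],
    [0.98,-0.7,0,0,0,0.218,45],
    [0.98,-0.7,0,0,0,0.218,45]
  ]
}}

```text
time: 2.38
ee_pos: [0.3342, -0.4016, 0.2231]
eef_rot: [1.0, -0.017, 0.001, -0.0]
ft_force: [-1.3, -0.6, 0.5]
width: 0.0454
```

```bash
cat >> h.py <<'E'
np.set_printoptions(precision=4,suppress=True)
def go(P,xdir,zdir=(0,0,-1)):
    """fractions from the measured pose to TCP P, tool x near xdir, tool z = zdir"""
    st=r.read_state();R0=Ro.from_quat(st["eef_rot"])
    z=np.array(zdir,float);z/=np.linalg.norm(z);x=np.array(xdir,float);x-=z*(x@z);x/=np.linalg.norm(x)
    R1=Ro.from_matrix(np.c_[x,np.cross(z,x),z])
    print("t",round(st["time"],2),"pos",st["ee_pos"],"F",st["ft_force"],"w",round(st["width"],4),"j",st["joint_positions"])
    print("shift",R0.inv().apply(np.array(P)-st["ee_pos"])/.2,"turn",(R0.inv()*R1).as_rotvec()/(np.pi/2))
E
python3 - <<'E'
from h import *
go((.417,-.295,.2),(.999,-.04,0))
E
```

```text
t 2.38 pos [ 0.3342 -0.4016  0.2231] F [-1.3453 -0.5638  0.5039] w 0.0454 j [ 0.9654  0.1152 -0.1892  1.7226  0.0214  1.3049 -0.8338]
shift [ 0.3952 -0.5469  0.1161] turn [-0.0001 -0.0009  0.0033]
```

Emit:
{"op": "play_rows", "data": {
  "motion": [
    [0.1,-0.15,0,0,0,0,45],
    [0.2,-0.35,0,0,0,0,45],
    [0.35,-0.5,0.1,0,0,0,45],
    [0.395,-0.547,0.2,0,0,0,45],
    [0.395,-0.547,0.2,0,0,0,45]
  ]
}}

```text
time: 3.0
ee_pos: [0.4139, -0.2988, 0.1814]
eef_rot: [1.0, -0.02, -0.001, -0.001]
ft_force: [-0.8, 0.6, 0.5]
width: 0.0396
```

```bash
python3 - <<'E'
from h import *
w=eyes.camera("wrist");save(w,"w1.png")
for l in("bar","vise"): print(l,[(np.round(d["xy"],1).tolist(),round(d["p"],2),onz(w,d["xy"],.046)) for d in eyes.landmark_of(w,l)[:3]])
print(proj(w,[(.4456,-.2952,.046),(.417,-.295,.046)]))
go((.417,-.295,.027),(.999,-.04,0))
E
```

```text
bar [([319.4, 187.0], 0.86, array([ 0.4476, -0.2968,  0.046 ]))]
vise [([128.5, 185.0], 0.67, array([ 0.4554, -0.142 ,  0.046 ]))]
[[317.4982 189.5065]
 [318.7803 223.6883]]
t 3.15 pos [ 0.4139 -0.3007  0.1834] F [-0.2962 -0.8366 -0.4349] w 0.039 j [ 0.8197  0.1264 -0.3019  1.7982  0.0404  1.222  -1.108 ]
shift [ 0.0139 -0.0298  0.7821] turn [ 0.0006 -0.0004 -0.0022]
```

View pics/w1.png

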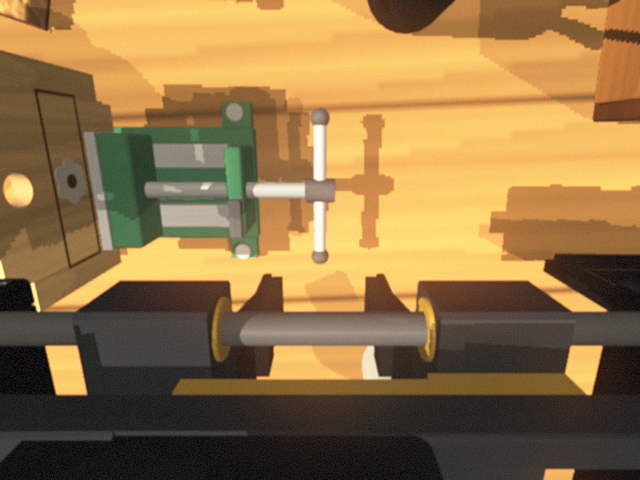

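Wrist view: the handle bar is vertical at column 320, with ends at rows 117 and 256 and the head at row 188. It is centred between the fingers. Descending on its near half.

Emit:
{"op": "play_rows", "data": {
  "motion": [
    [0.02,-0.015,0.25,0,0,0,45],
    [0.02,-0.015,0.5,0,0,0,45],
    [0.02,-0.015,0.7,0,0,0,45],
    [0.02,-0.015,0.78,0,0,0,45],
    [0.02,-0.015,0.78,0,0,0,45]
  ]
}}

```text
time: 3.78
ee_pos: [0.4183, -0.297, 0.0269]
eef_rot: [1.0, -0.021, -0.0, -0.0]
ft_force: [0.6, 0.8, 0.5]
width: 0.0389
```

Emit:
{"op": "play_rows", "data": {
  "motion": [
    [0,0,0,0,0,0,0],
    [0,0,0,0,0,0,0],
    [0,0,0,0,0,0,0],
    [0,0,0,0,0,0,0]
  ],
  "squeeze": 25
}}

```text
time: 4.28
ee_pos: [0.4188, -0.2963, 0.027]
eef_rot: [1.0, -0.021, 0.0, 0.0]
ft_force: [-1.0, 1.6, 4.4]
width: 0.0088
```

Emit:
{"op": "play_rows", "data": {
  "motion": [
    [0,0.02,0,0,0,0,0],
    [0,0.055,0,0,0,0,0],
    [0,0.09,0,0,0,0,0],
    [0,0.13,0,0,0,0,0],
    [0,0.16,0,0,0,0,0]
  ]
}}

```text
time: 4.9
ee_pos: [0.4175, -0.3277, 0.027]
eef_rot: [1.0, -0.021, -0.0, -0.0]
ft_force: [-1.4, 5.3, 8.9]
width: 0.0087
```

```bash
python3 - <<'E'
from h import *
t=eyes.camera("top");save(t,"t2.png",(280,190,440,310),5)
s=eyes.camera("scene")
go((.417,-.295,.027),(.999,-.04,0))
for n,p in(("s",s),("t",t)):
  for l in("bar","hole","plaque"): print(n,l,[(np.round(d["xy"],1).tolist(),round(d["p"],2)) for d in eyes.landmark_of(p,l)[:4]])
E
```

```text
t 5.0 pos [ 0.4174 -0.3285  0.027 ] F [-0.9069  1.1199  3.9075] w 0.0088 j [ 0.8236  0.3455 -0.2785  1.8978  0.1177  0.9137 -1.1238]
shift [-0.0091 -0.1675  0.    ] turn [-0.     -0.0002 -0.0011]
s bar [([229.9, 288.4], 0.93), ([473.4, 232.7], 0.56)]
s hole [([112.2, 275.4], 0.83), ([304.2, 242.0], 0.8), ([458.2, 216.8], 0.64), ([383.8, 171.2], 0.56)]
s plaque [([386.8, 197.4], 0.89), ([305.8, 269.8], 0.69)]
t bar [([401.7, 263.1], 0.58)]
t hole [([325.3, 253.1], 0.89), ([174.5, 343.9], 0.87), ([508.7, 291.1], 0.67)]
t plaque [([493.5, 291.3], 0.89), ([320.7, 254.9], 0.85), ([185.4, 335.4], 0.71), ([285.0, 186.7], 0.16)]
```

View pics/t2.png

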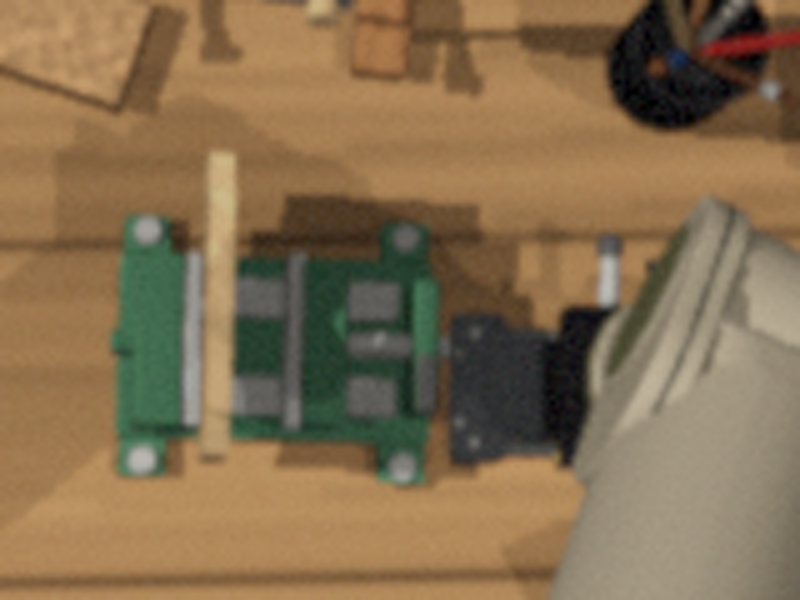

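The jaw now stands about 32 mm open: there is a clear gap between the plaque (≈220,300 in the crop) and the sliding jaw (≈295,340), and the plaque is upright. Releasing the bar, rising, then taking close views of the peg.

Emit:
{"op": "play_rows", "data": {
  "motion": [
    [0,0,0,0,0,0,45],
    [0,0,0,0,0,0,45],
    [0,0,-0.3,0,0,0,45],
    [0,0,-0.6,0,0,0,45],
    [0,0,-0.9,0,0,0,45]
  ]
}}

```text
time: 5.92
ee_pos: [0.4169, -0.3281, 0.2084]
eef_rot: [1.0, -0.021, -0.0, -0.0]
ft_force: [1.6, -1.1, -0.5]
width: 0.0382
```

Emit:
{"op": "play_rows", "data": {
  "motion": [
    [0.0,0,-0.3,0,0,0,45],
    [0.2,-0.3,-0.48,0,0,0,45],
    [0.4,-0.6,-0.48,0,0,0,45],
    [0.6,-0.85,-0.48,0,0,0,45],
    [0.75,-1.0,-0.48,0,0,0,45]
  ]
}}

```text
time: 6.55
ee_pos: [0.5712, -0.1384, 0.3029]
eef_rot: [1.0, -0.021, 0.0, 0.0]
ft_force: [1.5, -0.6, -0.1]
width: 0.039
```

```bash
python3 - <<'E'
from h import *
w=eyes.camera("wrist");cv2.imwrite("pics/wA.png",w["image"][:,:,::-1]);import pickle;pickle.dump({k:w[k] for k in("mtx","R","t","image")},open("wA.pkl","wb"))
for l in("peg_mark","hole","rack"): print(l,[(np.round(d["xy"],1).tolist(),round(d["p"],2)) for d in eyes.landmark_of(w,l)[:3]])
print(proj(w,[(.611,-.033,.222),(.688,-.044,.223)]))
go((.57,-.03,.30),(.999,-.04,0))
E
```

```text
peg_mark [([163.1, 196.5], 0.79)]
hole []
rack []
[[162.9861 195.6097]
 [160.182   69.4397]]
t 6.75 pos [ 0.5706 -0.1388  0.3018] F [ 0.0321 -0.8289 -0.1613] w 0.0388 j [ 0.5421  0.2553 -0.4684  1.4157  0.1141  1.4985 -1.5315]
shift [-0.0245 -0.5435  0.0095] turn [-0.0003  0.0006  0.0006]
```

Emit:
{"op": "play_rows", "data": {
  "motion": [
    [0,-0.3,0,0,0,0,45],
    [0,-0.6,0,0,0,0,45],
    [0,-0.9,0,0,0,0,45],
    [0,-0.9,0,0,0,0,45]
  ]
}}

```text
time: 7.25
ee_pos: [0.5769, 0.0441, 0.3028]
eef_rot: [1.0, -0.018, 0.0, -0.001]
ft_force: [0.1, -0.5, 0.6]
width: 0.0391
```

```bash
python3 - <<'E'
from h import *
import pickle
a=pickle.load(open("wA.pkl","rb"));w=eyes.camera("wrist");pickle.dump({k:w[k] for k in("mtx","R","t","image")},open("wB.pkl","wb"))
x=[(np.round(d["xy"],1).tolist(),round(d["p"],2)) for d in eyes.landmark_of(w,"peg_mark")[:3]];print(x)
print(proj(w,[(.611,-.033,.222)]))
if x: print(tri([(a,(163.1,196.5)),(w,x[0][0])]))
c=proj(w,[(.63,-.035,.22)])[0].astype(int);d=proj(a,[(.63,-.035,.22)])[0].astype(int);print(c,d)
f=lambda p,c:cv2.resize(p["image"][max(c[1]-95,0):max(c[1]-95,0)+190,max(c[0]-60,0):max(c[0]-60,0)+120],None,fx=3,fy=3,interpolation=cv2.INTER_CUBIC)
print([ (max(q[0]-60,0),max(q[1]-95,0)) for q in(d,c)])
cv2.imwrite("pics/pegs.png",np.hstack([f(a,d),f(w,c)])[:,:,::-1])
E
```

```text
[([438.5, 194.9], 0.64)]
[[436.9421 193.4351]]
[ 0.6104 -0.0336  0.2235]
[440 164] [162 166]
[(np.int64(102), np.int64(71)), (np.int64(380), np.int64(69))]
```

View pics/pegs.png

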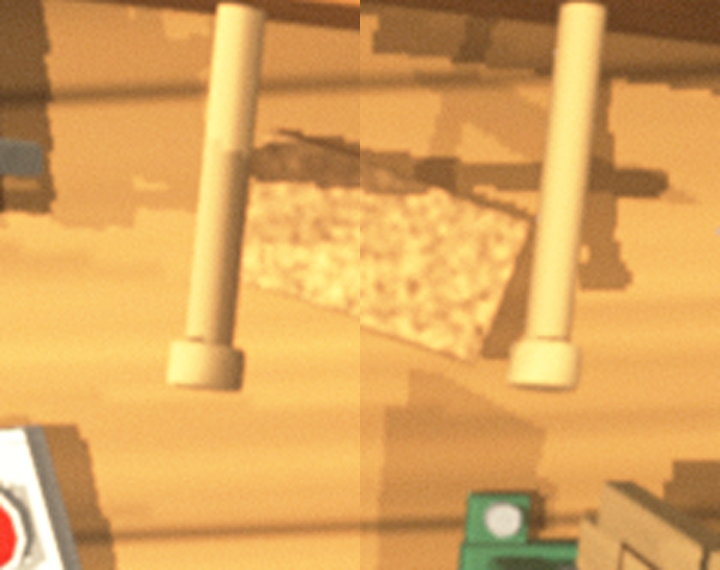

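```bash
python3 - <<'E'
from h import *
import pickle
a=pickle.load(open("wA.pkl","rb"));b=pickle.load(open("wB.pkl","rb"));print(a["mtx"][0][0])
A=lambda u,v:((u+.5)/3-.5+102,(v+.5)/3-.5+71);B=lambda u,v:((u-360+.5)/3-.5+380,(v+.5)/3-.5+69)
h=tri([(a,A(205.5,363)),(b,B(544,363))]);print("headmid",h)
q=tri([(a,A(239,8)),(b,B(582,8))]);print("shaft near rail",q)
d=h-q;print("dir",d/np.linalg.norm(d),np.linalg.norm(d),"yaw",np.degrees(np.arctan2(d[1],d[0])),"pitch",np.degrees(np.arcsin(d[2]/np.linalg.norm(d))))
# silhouettes of a peg model for several tips
from scipy.optimize import least_squares
x=np.array([.990,-.138,0]);x/=np.linalg.norm(x);c,s_=np.cos(np.radians(15)),np.sin(np.radians(15));ax=-x*c+np.array([0,0,s_])
print("tip from headmid", h+ax*.005)
for z in(.216,.219,.222,.225,.228):
    for p,uv in((a,A(205.5,363)),(b,B(544,363))):
        print(z,onz(p,uv,z),end=" ")
    print()
E
```

```text
365.554094506084
headmid [ 0.6129 -0.0367  0.2185]
shaft near rail [ 0.6895 -0.0477  0.1978]
dir [-0.9563  0.1377  0.2581] 0.08007047004036635 yaw 171.80728977017023 pitch 14.957474088439831
tip from headmid [ 0.6082 -0.036   0.2198]
0.216 [ 0.6127 -0.0356  0.216 ] 0.216 [ 0.6125 -0.0375  0.216 ] 
0.219 [ 0.613  -0.0369  0.219 ] 0.219 [ 0.613  -0.0365  0.219 ] 
0.222 [ 0.6134 -0.0382  0.222 ] 0.222 [ 0.6134 -0.0356  0.222 ] 
0.225 [ 0.6138 -0.0395  0.225 ] 0.225 [ 0.6139 -0.0346  0.225 ] 
0.228 [ 0.6142 -0.0407  0.228 ] 0.228 [ 0.6143 -0.0337  0.228 ]
```

The crops show the free peg clearly: head centred at (205,363) and (544,363). It triangulates to tip ≈ (0.608, −0.036, 0.220), and the fitted direction gives pitch 15.0° and yaw −8.2°. Now to the plaque.

Emit:
{"op": "play_rows", "data": {
  "motion": [
    [-0.2,0.25,0,0,0,0,45],
    [-0.4,0.5,0,0,0,0,45],
    [-0.6,0.7,0.15,0,0,0,45],
    [-0.74,0.78,0.3,0,0,0,45],
    [-0.74,0.78,0.3,0,0,0,45]
  ]
}}

```text
time: 7.98
ee_pos: [0.4195, -0.1136, 0.2405]
eef_rot: [1.0, -0.025, -0.002, 0.0]
ft_force: [1.0, 0.4, 0.9]
width: 0.0389
```

```bash
python3 - <<'E'
from h import *
w=eyes.camera("wrist")
for l in("hole","plaque"): print(l,[(np.round(d["xy"],1).tolist(),round(d["p"],2)) for d in eyes.landmark_of(w,l)[:3]])
for d in eyes.regions_of(w,"plaque")[:2]:
    ys,xs=np.nonzero(d["region"]);print(round(d["p"],2),xs.min(),xs.max(),ys.min(),ys.max())
P=[(.409,-.117,.156),(.519,-.122,.156)]
q=proj(w,P);print("pred top edge ends",q)
go((.43,-.116,.122),(.999,-.044,0))
x0=max(0,int(q[:,0].min())-130);save(w,"w3.png",(x0,40,x0+300,300),2.6);print(x0)
E
```

```text
hole [([328.8, 178.1], 0.96)]
plaque [([326.4, 164.4], 0.75), ([42.0, 350.3], 0.75)]
0.71 319 338 62 274
0.69 46 80 345 391
pred top edge ends [[328.5746 258.1227]
 [328.4921  92.2764]]
t 8.18 pos [ 0.4243 -0.1102  0.2435] F [ 0.8341 -0.23    1.0019] w 0.0393 j [ 0.622  -0.0776 -0.4431  1.8692 -0.0341  1.3407 -1.4251]
shift [0.0284 0.0278 0.6075] turn [ 0.0002 -0.0012  0.0012]
198
```

View pics/w3.png

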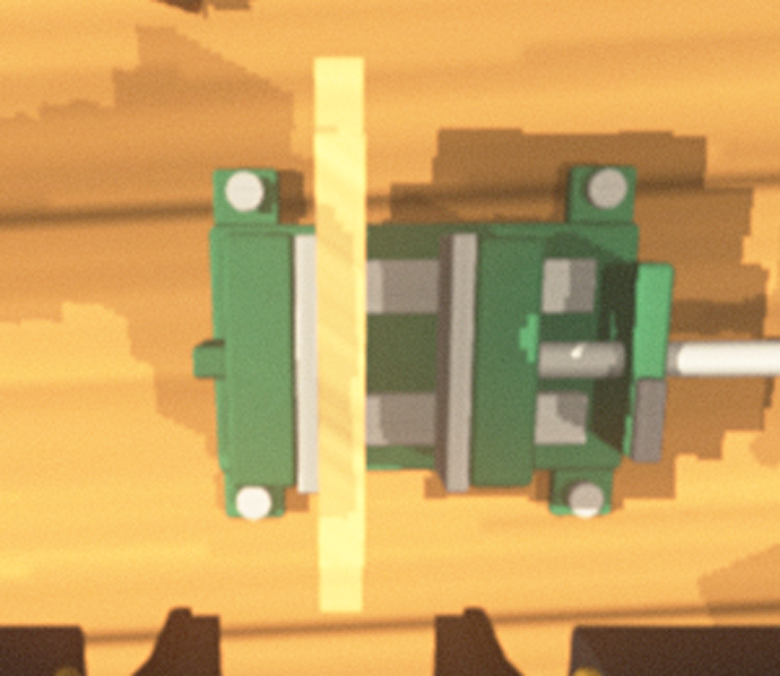

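```bash
python3 - <<'E'
from h import *
w=eyes.camera("wrist")
C=lambda u,v:(u/2.6+198,v/2.6+40)
for n,u,v,z in(("farshoulder",340,57,.138),("nearshoulder",341,612,.138),("fartop",341,130,.156),("neartop",341,510,.156),("midL",316,350,.156),("midR",365,350,.156),("farL",315,150,.156),("nearR",364,480,.156),("nearL",318,480,.156),("farR",366,150,.156)):
    print(n,onz(w,C(u,v),z))
go((.43,-.116,.122),(.999,-.044,0))
E
```

```text
farshoulder [ 0.5458 -0.1191  0.138 ]
nearshoulder [ 0.3931 -0.1136  0.138 ]
fartop [ 0.5261 -0.1183  0.156 ]
neartop [ 0.4297 -0.1147  0.156 ]
midL [ 0.473  -0.1098  0.156 ]
midR [ 0.4725 -0.1225  0.156 ]
farL [ 0.5218 -0.1117  0.156 ]
nearR [ 0.4378 -0.1212  0.156 ]
nearL [ 0.4383 -0.1088  0.156 ]
farR [ 0.5213 -0.1243  0.156 ]
t 8.22 pos [ 0.4244 -0.1099  0.2434] F [-0.5293  0.1984 -0.7891] w 0.0391 j [ 0.6215 -0.0773 -0.4433  1.8693 -0.0341  1.3407 -1.4251]
shift [0.0283 0.0294 0.6069] turn [ 0.0001 -0.001   0.0017]
```

Wrist crop: the plaque's edge strip spans columns 315–366 and rows 57–612 of the crop. It is upright (apparent thickness 12.5 mm) with its middle at about (0.469, −0.116). I'll grip 35 mm to the near side of the hole.

Emit:
{"op": "play_rows", "data": {
  "motion": [
    [0.05,0.028,0.2,0,0,-0.005,45],
    [0.05,0.028,0.4,0,0,-0.005,45],
    [0.05,0.028,0.57,0,0,-0.005,45],
    [0.05,0.028,0.607,0,0,-0.005,45],
    [0.05,0.028,0.607,0,0,-0.005,45]
  ]
}}

```text
time: 8.85
ee_pos: [0.4339, -0.1157, 0.1218]
eef_rot: [1.0, -0.017, 0.0, -0.0]
ft_force: [-0.1, -0.3, 1.2]
width: 0.0394
```

Emit:
{"op": "play_rows", "data": {
  "motion": [
    [0,0,0,0,0,0,0],
    [0,0,0,0,0,0,0],
    [0,0,0,0,0,0,0],
    [0,0,0,0,0,0,0],
    [0,0,0,0,0,0,0]
  ],
  "squeeze": 30
}}

```text
time: 9.48
ee_pos: [0.4333, -0.1166, 0.1214]
eef_rot: [1.0, -0.017, 0.0, 0.001]
ft_force: [-0.5, -4.1, 2.7]
width: 0.0118
```

Emit:
{"op": "play_rows", "data": {
  "motion": [
    [0,0,-0.1,0,0,0,0],
    [0,0,-0.3,0,0,0,0],
    [0,0,-0.55,0,0,0,0],
    [0,0,-0.8,0,0,0,0],
    [0,0,-0.95,0,0,0,0]
  ]
}}

```text
time: 10.1
ee_pos: [0.4334, -0.1153, 0.3132]
eef_rot: [1.0, -0.017, 0.001, 0.0]
ft_force: [0.2, 0.4, -2.2]
width: 0.0118
```

```bash
cat >> h.py <<'E'
xr=np.array([.1426,.9898,0]);xr/=np.linalg.norm(xr)
c15,s15=np.cos(np.radians(15)),np.sin(np.radians(15))
rx=np.array([xr[1],-xr[0],0]);ax=rx*c15-np.array([0,0,s15]);zr=np.cross(xr,ax)
TIP=np.array([.6082,-.036,.2198]);HOLE=np.array([.0357,0,-.0126])
def goh(d,dl=0,dv=0):
    "hole centre d m before the tip along the peg axis"
    R=np.c_[xr,ax,zr];H=TIP-ax*d+xr*dl+(-zr)*dv
    go(H-R@HOLE,xr,zr)
def where():
    st=r.read_state();R=Ro.from_quat(st["eef_rot"]).as_matrix();H=st["ee_pos"]+R@HOLE-TIP
    print("hole rel tip: along",H@ax,"lat",H@xr,"up",-H@zr,"F ax/lat/up",st["ft_force"]@np.c_[ax,xr,-zr],"w",st["width"])
E
python3 - <<'E'
from h import *
goh(.06)
E
```

```text
t 10.1 pos [ 0.4334 -0.1153  0.3132] F [ 0.2232  0.3973 -2.1869] w 0.0118 j [ 0.6281 -0.0793 -0.4361  1.7266 -0.0338  1.4852 -1.4079]
shift [ 0.5356 -0.2815  0.4513] turn [ 0.1367 -0.1226 -0.9242]
```

Emit:
{"op": "play_rows", "data": {
  "motion": [
    [0.05,-0.03,0,0.016,-0.014,-0.107,0],
    [0.1,-0.06,0,0.032,-0.028,-0.214,0],
    [0.15,-0.09,0,0.048,-0.042,-0.321,0],
    [0.2,-0.12,0,0.064,-0.056,-0.428,0],
    [0.25,-0.14,0,0.08,-0.071,-0.536,0]
  ]
}}

```text
time: 10.72
ee_pos: [0.4842, -0.0889, 0.3106]
eef_rot: [0.915, 0.396, -0.054, -0.063]
ft_force: [-0.4, -0.8, -1.9]
width: 0.0118
```

```bash
python3 - <<'E'
from h import *
goh(.06)
E
```

```text
t 10.72 pos [ 0.4842 -0.0889  0.3106] F [-0.4019 -0.8432 -1.8847] w 0.0118 j [ 0.5554  0.1642 -0.4858  1.5098  0.0142  1.6396 -0.6854]
shift [0.3158 0.1886 0.3979] turn [ 0.0546 -0.0515 -0.3846]
```

Emit:
{"op": "play_rows", "data": {
  "motion": [
    [0.03,0.02,0,0.014,-0.013,-0.1,0],
    [0.08,0.06,0.05,0.028,-0.026,-0.2,0],
    [0.16,0.1,0.15,0.042,-0.04,-0.3,0],
    [0.25,0.15,0.3,0.055,-0.052,-0.385,0],
    [0.316,0.189,0.398,0.055,-0.052,-0.385,0]
  ]
}}

```text
time: 11.35
ee_pos: [0.5428, -0.0627, 0.2214]
eef_rot: [0.751, 0.647, -0.086, -0.099]
ft_force: [-1.2, -1.0, -1.6]
width: 0.0116
```

```bash
python3 - <<'E'
from h import *
goh(.03);where()
s=eyes.camera("scene");t=eyes.camera("top");w=eyes.camera("wrist")
for n,p in(("s",s),("t",t),("w",w)):
  print(n,[(np.round(d["xy"],1).tolist(),round(d["p"],2)) for d in eyes.landmark_of(p,"hole")[:4]])
st=r.read_state();R=Ro.from_quat(st["eef_rot"]).as_matrix();H=st["ee_pos"]+R@HOLE
print(H,proj(s,[H,TIP]),proj(t,[H,TIP]),proj(w,[H,TIP]))
m=np.zeros((480,800,3),np.uint8)
a=cv2.resize(s["image"][190:310,310:430],(400,400),interpolation=cv2.INTER_CUBIC);m[:400,:400]=a
b=cv2.resize(w["image"],(400,300));m[:300,400:]=b
cv2.imwrite("pics/m4.png",m[:,:,::-1])
E
```

```text
t 11.35 pos [ 0.5428 -0.0627  0.2214] F [-1.1727 -1.022  -1.6151] w 0.0116 j [ 0.4636  0.4237 -0.5605  1.4184  0.1615  1.6192 -0.2461]
shift [ 0.0007  0.1462 -0.0082] turn [-0.001  -0.0001 -0.0031]
hole rel tip: along -0.05904669324003247 lat -5.276778187001188e-06 up -0.001592441721200136 F ax/lat/up [-0.5624 -1.1788 -1.8228] w 0.011566620592147863
s [([110.7, 275.2], 0.92), ([385.5, 172.0], 0.82)]
t [([287.3, 212.1], 0.88), ([504.3, 291.3], 0.57), ([173.2, 342.2], 0.55)]
w [([321.9, 236.8], 0.64)]
[ 0.5515 -0.0295  0.2372] [[355.2827 218.8487]
 [364.2357 239.7887]] [[286.2228 209.3555]
 [288.9304 186.6693]] [[323.1193 234.1611]
 [466.7901 228.2182]]
```

View pics/m4.png

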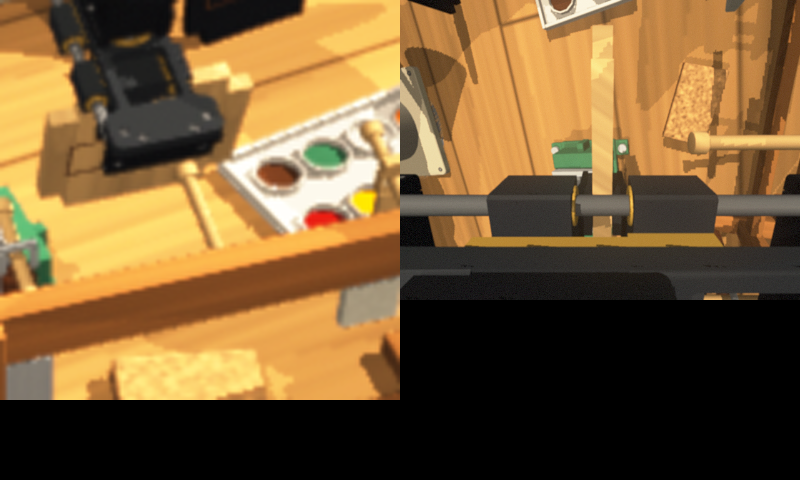

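View: the scene crop shows the plaque held in front of the free peg (tip ≈ 187,170). The wrist half shows the plaque edge-on and the peg level in the image, with its tip at about (464,227) in wrist pixels against a predicted (467,228). I'll refine this numerically.

```bash
python3 - <<'E'
from h import *
w=eyes.camera("wrist");g=w["image"].astype(float)
st=r.read_state();R=Ro.from_quat(st["eef_rot"]).as_matrix();T=lambda v:st["ee_pos"]+R@np.array(v)
where()
print("pred far shoulder L/R",proj(w,[T(HOLE+[.075,-.006,-.004]),T(HOLE+[.075,.006,-.004])]).round(1).tolist(),"fartop",proj(w,[T(HOLE+[.055,-.006,-.022]),T(HOLE+[.055,.006,-.022])]).round(1).tolist())
def lum(a):return np.round(a).astype(int).tolist()
L=g.mean(2)
print("col323 rows30-110",lum(L[30:110,318:328].mean(1)))
print("row70 cols 295-355",lum(L[65:75,295:355].mean(0)))
print("row120",lum(L[115:125,295:355].mean(0)))
print("head cols468-474 rows 205-250",lum(L[205:250,468:474].mean(1)))
print("shaft cols520-530",lum(L[205:250,520:530].mean(1)))
print("shaft cols600-610",lum(L[205:250,600:610].mean(1)))
print("rows224-230 cols450-495",lum(L[224:231,450:495].mean(0)))
hm=[TIP+ax*.005+xr*.008,TIP+ax*.005-xr*.008,TIP+ax*.04+xr*.005,TIP+ax*.04-xr*.005,TIP+ax*.075+xr*.005,TIP+ax*.075-xr*.005,TIP+zr*-.008,TIP-zr*-.008,TIP-zr*.008+ax*.01]
print("pred",proj(w,hm).round(1).tolist())
E
```

```text
hole rel tip: along -0.05962693589940049 lat -0.0016610359685312777 up 0.0020200252597139274 F ax/lat/up [ 0.9954  0.3913 -2.0329] w 0.011955700316139099
pred far shoulder L/R [[307.1, 26.9], [340.7, 26.9]] fartop [[305.4, 79.8], [342.4, 79.8]]
col323 rows30-110 [89, 88, 90, 89, 90, 92, 100, 113, 124, 139, 162, 176, 181, 182, 183, 184, 185, 186, 186, 187, 186, 187, 188, 188, 188, 188, 187, 189, 192, 198, 202, 202, 202, 200, 200, 200, 200, 199, 200, 199, 197, 195, 194, 194, 195, 195, 196, 195, 191, 187, 186, 184, 185, 184, 185, 184, 182, 181, 182, 183, 185, 184, 185, 191, 200, 204, 204, 204, 203, 204, 204, 203, 203, 201, 201, 201, 204, 203, 204, 204]
row70 cols 295-355 [167, 167, 166, 166, 163, 162, 160, 159, 159, 158, 156, 156, 170, 192, 199, 198, 198, 198, 199, 199, 198, 198, 198, 200, 198, 199, 199, 198, 199, 199, 197, 193, 190, 190, 189, 188, 188, 186, 186, 185, 185, 184, 185, 184, 181, 168, 153, 144, 146, 145, 145, 146, 145, 146, 146, 147, 148, 150, 149, 150]
row120 [165, 166, 165, 167, 166, 167, 166, 168, 167, 166, 175, 191, 197, 198, 198, 198, 198, 198, 193, 191, 191, 192, 192,
[... 609 characters left out ...]
3, 136, 137, 139, 140, 140, 143, 135, 114, 97, 93, 94, 95, 94, 93]
shaft cols600-610 [114, 118, 120, 121, 125, 139, 161, 174, 181, 185, 188, 190, 190, 189, 187, 183, 181, 176, 173, 166, 162, 153, 144, 132, 123, 109, 95, 83, 90, 107, 119, 119, 118, 117, 118, 118, 118, 116, 117, 117, 117, 117, 116, 116, 117]
rows224-230 cols450-495 [107, 111, 109, 109, 110, 111, 108, 97, 90, 91, 95, 97, 98, 99, 100, 103, 102, 103, 110, 132, 157, 167, 169, 171, 172, 173, 175, 176, 178, 178, 179, 179, 180, 180, 180, 181, 181, 181, 181, 181, 179, 171, 154, 142, 143]
pred [[477.6, 203.8], [473.7, 240.5], [559.7, 210.2], [555.9, 233.1], [642.6, 209.5], [637.4, 232.5], [471.2, 227.0], [457.2, 218.5], [495.9, 226.8]]
```

```bash
sed -i 's/HOLE=np.array(\[.0357/HOLE=np.array([.0314/' h.py; python3 - <<'E'
from h import *
w=eyes.camera("wrist");where();eyes.camera("wrist");where();goh(.025)
st=r.read_state();R=Ro.from_quat(st["eef_rot"]).as_matrix();T=lambda v:st["ee_pos"]+R@np.array(v)
print("pred far shoulder",proj(w,[T(HOLE+[.075,0,-.004])]).round(1).tolist(),"fartop",proj(w,[T(HOLE+[.055,0,-.022])]).round(1).tolist())
E
```

```text
hole rel tip: along -0.059657589759055815 lat -0.005928650081566782 up 0.00188080524693408 F ax/lat/up [-0.0309 -0.3939 -1.4597] w 0.011342627616714875
hole rel tip: along -0.05965509640808998 lat -0.005817149351047747 up 0.0016650609607249556 F ax/lat/up [ 0.3034  0.5243 -1.0072] w 0.011791128974171113
t 11.8 pos [ 0.5429 -0.0642  0.2248] F [ 0.1068  0.5143 -1.0514] w 0.0118 j [ 0.4654  0.4184 -0.5597  1.4169  0.1612  1.621  -0.2451]
shift [0.0304 0.174  0.0089] turn [ 0.0019  0.0005 -0.0045]
pred far shoulder [[323.8, 40.1]] fartop [[323.8, 93.7]]
```

The corrected hole offset now predicts the plaque edges exactly (rows 40 and 94, observed 39 and 93). Moving in front of the peg.

Emit:
{"op": "play_rows", "data": {
  "motion": [
    [0.03,0.04,0.008,0.002,0,-0.0045,0],
    [0.03,0.1,0.008,0.002,0,-0.0045,0],
    [0.03,0.15,0.008,0.002,0,-0.0045,0],
    [0.03,0.174,0.008,0.002,0,-0.0045,0],
    [0.03,0.174,0.008,0.002,0,-0.0045,0]
  ]
}}

```text
time: 12.42
ee_pos: [0.5767, -0.0628, 0.2127]
eef_rot: [0.749, 0.65, -0.086, -0.1]
ft_force: [-0.4, -0.3, -1.1]
width: 0.0116
```

```bash
python3 - <<'E'
from h import *
for i in range(3): w=eyes.camera("wrist")
where();goh(0.0)
hm=[TIP+ax*.005+xr*.008,TIP+ax*.005-xr*.008,TIP+ax*.04+xr*.005,TIP+ax*.04-xr*.005,TIP-zr*.008,TIP+zr*.008]
print("pred",proj(w,hm).round(1).tolist())
L=w["image"].astype(float).mean(2);q=proj(w,hm)
c=int(q[2:4,0].mean());print("shaft",c,int(q[2,1])-12,np.round(L[int(q[2,1])-12:int(q[3,1])+13,c-3:c+4].mean(1)).astype(int).tolist())
c=int(q[0:2,0].mean())+2;print("head",c,int(q[0,1])-10,np.round(L[int(q[0,1])-10:int(q[1,1])+12,c-3:c+4].mean(1)).astype(int).tolist())
v=int(q[:2,1].mean());u=int(q[5,0])-12;print("row",v,u,np.round(L[v-3:v+4,u:u+60].mean(0)).astype(int).tolist())
save(w,"w5.png",(280,140,640,320),2.2)
E
```

```text
hole rel tip: along -0.02503264389095277 lat 0.0004063248369639088 up -0.0009478850423305296 F ax/lat/up [-0.5784  0.1019 -0.6949] w 0.011869297723175954
t 12.57 pos [ 0.5764 -0.0627  0.2132] F [-0.7164  0.2062 -0.5215] w 0.0119 j [ 0.4254  0.5025 -0.55    1.3289  0.1925  1.6363 -0.255 ]
shift [-0.0022  0.1251 -0.0049] turn [-0.0013  0.0004  0.0009]
pred [[395.9, 221.7], [393.8, 258.1], [479.2, 228.8], [476.5, 251.6], [386.1, 245.5], [380.2, 235.2]]
shaft 477 216 [153, 152, 151, 152, 150, 148, 147, 144, 140, 137, 137, 135, 139, 149, 165, 176, 180, 185, 188, 191, 191, 191, 189, 187, 184, 180, 175, 170, 165, 157, 150, 141, 128, 117, 102, 95, 105, 121, 129, 122, 101, 86, 91, 97, 96, 98, 99, 100]
head 396 211 [176, 170, 164, 164, 166, 172, 175, 176, 172, 165, 158, 159, 170, 180, 189, 194, 196, 198, 199, 199, 201, 202, 202, 204, 204, 203, 203, 201, 199, 198, 196, 193, 191, 189, 186, 180, 175, 171, 165, 158, 152, 144, 137, 130, 120, 109, 101, 118, 147, 162, 161, 161, 161, 161, 161, 161, 161, 161, 161]
row 239 368 [155, 155, 156, 156, 156, 156, 157, 157, 158, 158, 153, 137, 110, 99, 104, 107, 123, 158, 186, 193, 194, 195, 196, 197, 198, 199, 198, 200, 199, 200, 199, 199, 199, 199, 199, 198, 197, 197, 196, 186, 157, 139, 159, 181, 187, 184, 186, 186, 186, 184, 186, 186, 185, 184, 185, 186, 186, 185, 183, 185]
```

View pics/w5.png

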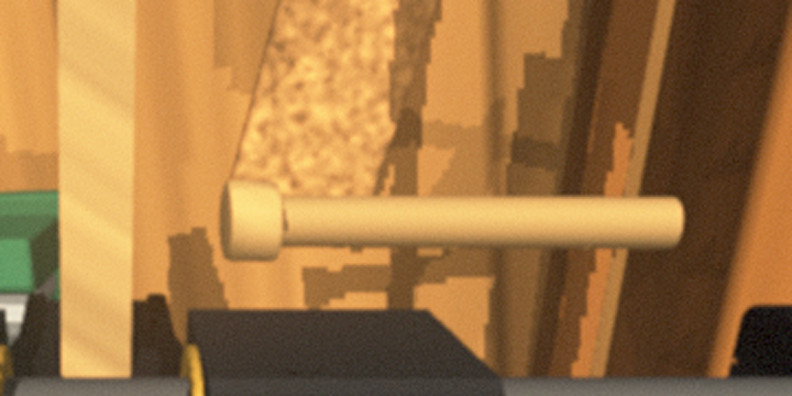

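Wrist crop: the peg is level, its head at rows 222–258 against a predicted 222–258, so the lateral fit agrees to under 0.5 mm. Now approaching slowly along the peg axis.

Emit:
{"op": "play_rows", "data": {
  "motion": [
    [-0.002,0.04,-0.005,-0.001,0,0.001,0],
    [-0.002,0.07,-0.005,-0.001,0,0.001,0],
    [-0.002,0.085,-0.005,-0.001,0,0.001,0],
    [-0.002,0.1,-0.005,-0.001,0,0.001,0],
    [-0.002,0.11,-0.005,-0.001,0,0.001,0]
  ]
}}

```text
time: 13.2
ee_pos: [0.5979, -0.0662, 0.2082]
eef_rot: [0.749, 0.649, -0.086, -0.099]
ft_force: [0.4, 0.4, -1.2]
width: 0.0114
```

```bash
python3 - <<'E'
from h import *
where();eyes.camera("wrist");where();eyes.camera("wrist");where();goh(-.005)
E
```

```text
hole rel tip: along -0.002693860855294291 lat 4.9585599695947246e-05 up -0.00012213987711155998 F ax/lat/up [ 0.6193  0.479  -1.1264] w 0.011436150488233337
hole rel tip: along -0.002604044317107855 lat 2.028765495340056e-05 up -0.0001956137087991558 F ax/lat/up [ 0.7878  0.2339 -1.4024] w 0.011963209879229176
hole rel tip: along -0.002759412168659687 lat 1.1317413217230561e-05 up -0.00021157595102850593 F ax/lat/up [ 0.7731  0.3252 -1.039 ] w 0.011811916263804163
t 13.3 pos [ 0.5978 -0.0662  0.2082] F [ 0.5193  0.2538 -1.2037] w 0.0118 j [ 0.4047  0.5517 -0.5402  1.2682  0.2109  1.6486 -0.2573]
shift [-0.      0.0389 -0.001 ] turn [-0.0005  0.0004 -0.0001]
```

Emit:
{"op": "play_rows", "data": {
  "motion": [
    [0,0.008,-0.001,0,0,0,0],
    [0,0.016,-0.001,0,0,0,0],
    [0,0.024,-0.001,0,0,0,0],
    [0,0.03,-0.001,0,0,0,0]
  ]
}}

```text
time: 13.8
ee_pos: [0.6036, -0.0671, 0.2069]
eef_rot: [0.749, 0.649, -0.086, -0.099]
ft_force: [-0.7, -0.4, -1.7]
width: 0.0121
```

Emit:
{"op": "play_rows", "data": {
  "motion": [
    [0,0.008,0,0,0,0,0],
    [0,0.016,0,0,0,0,0],
    [0,0.024,0,0,0,0,0],
    [0,0.024,0,0,0,0,0]
  ]
}}

```text
time: 14.3
ee_pos: [0.6082, -0.0677, 0.2056]
eef_rot: [0.749, 0.649, -0.086, -0.099]
ft_force: [-0.8, -0.5, -1.7]
width: 0.0117
```

```bash
python3 - <<'E'
from h import *
where();eyes.camera("wrist");w=eyes.camera("wrist");where();goh(-.02)
save(w,"w6.png",(280,140,640,320),2.2)
E
```

```text
hole rel tip: along 0.008020932561569865 lat 2.686937045594034e-05 up -5.131126097872828e-06 F ax/lat/up [-0.2692 -0.6463 -1.8048] w 0.011694500507977415
hole rel tip: along 0.007941156383362699 lat 2.8846675827306567e-05 up 0.00010274623167336899 F ax/lat/up [ 0.8577  0.4537 -1.5723] w 0.011983826858473719
t 14.4 pos [ 0.6081 -0.0677  0.2057] F [ 0.482   0.3889 -1.7408] w 0.012 j [ 0.3942  0.5758 -0.5355  1.2375  0.2194  1.6558 -0.2572]
shift [-0.0001  0.0604  0.0006] turn [-0.0004  0.0004 -0.0001]
```

View pics/w6.png

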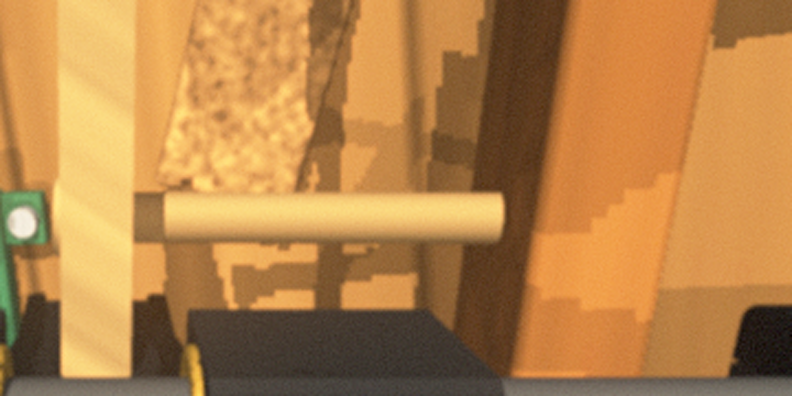

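The head has passed into the hole without any contact force; it just shows in front of the plaque at column 58. Pushing on past the head.

Emit:
{"op": "play_rows", "data": {
  "motion": [
    [0,0.02,0,0,0,0,0],
    [0,0.045,0,0,0,0,0],
    [0,0.07,0,0,0,0,0],
    [0,0.095,0,0,0,0,0],
    [0,0.12,0,0,0,0,0]
  ]
}}

```text
time: 15.02
ee_pos: [0.6314, -0.0711, 0.1993]
eef_rot: [0.749, 0.649, -0.086, -0.099]
ft_force: [0.4, -0.3, -1.6]
width: 0.0117
```

```bash
python3 - <<'E'
from h import *
where();eyes.camera("wrist");eyes.camera("wrist");where()
E
```

```text
hole rel tip: along 0.032323425078013154 lat 2.1891044569894227e-05 up 2.925803671526006e-07 F ax/lat/up [ 0.8324 -0.2328 -1.4432] w 0.011747580375571835
hole rel tip: along 0.032382301400234806 lat 4.641048826070377e-05 up -0.00023696507380957695 F ax/lat/up [ 0.9101  0.2077 -1.2708] w 0.011576249052921312
```

Emit:
{"op": "play_rows", "data": {
  "motion": [
    [0,0.005,0,-0.05,0,0,0],
    [0,0.01,-0.001,-0.1,0,0,0],
    [0,0.016,-0.002,-0.167,0,0,0],
    [0,0.016,-0.002,-0.167,0,0,0]
  ]
}}

```text
time: 15.62
ee_pos: [0.6331, -0.0714, 0.1999]
eef_rot: [0.756, 0.655, -0.001, 0.001]
ft_force: [-1.5, -1.3, -2.2]
width: 0.0118
```

Emit:
{"op": "play_rows", "data": {
  "motion": [
    [0,0,0.005,0,0,0,0],
    [0,0,0.01,0,0,0,0],
    [0,0,0.013,0,0,0,0],
    [0,0,0.013,0,0,0,0]
  ]
}}

```text
time: 16.12
ee_pos: [0.6343, -0.0714, 0.196]
eef_rot: [0.756, 0.655, -0.0, -0.0]
ft_force: [0.4, 0.8, -0.9]
width: 0.0121
```

```bash
python3 - <<'E'
from h import *
where();eyes.camera("wrist");eyes.camera("wrist");where();st=r.read_state();print(st["ft_force"],st["ee_pos"],Ro.from_quat(st["eef_rot"]).as_matrix()[:,2])
E
```

```text
hole rel tip: along 0.03274151779798654 lat 0.00011745019601584663 up -0.002788249284314639 F ax/lat/up [ 0.5222  0.8007 -0.836 ] w 0.012109836665530366
hole rel tip: along 0.032635991374832814 lat 6.551622848469888e-05 up -0.0025894206464173 F ax/lat/up [-0.5699 -0.3758 -1.3875] w 0.011894309167172974
[-0.9539 -0.2423 -1.1927] [ 0.6343 -0.0714  0.1963] [-0.0005 -0.0005 -1.    ]
```

Emit:
{"op": "play_rows", "data": {
  "motion": [
    [0,0,0.003,0,0,0,0],
    [0,0,0.006,0,0,0,0],
    [0,0,0.006,0,0,0,0]
  ]
}}

```text
time: 16.6
ee_pos: [0.6342, -0.0715, 0.1952]
eef_rot: [0.756, 0.655, -0.0, 0.0]
ft_force: [0.5, -0.2, -1.4]
width: 0.0117
```

Emit:
{"op": "play_rows", "data": {
  "motion": [
    [0,0,0.003,0,0,0,0],
    [0,0,0.005,0,0,0,0],
    [0,0,0.005,0,0,0,0]
  ]
}}

```text
time: 16.98
ee_pos: [0.6343, -0.0714, 0.1945]
eef_rot: [0.756, 0.655, -0.0, 0.0]
ft_force: [-0.9, 0.0, 1.0]
width: 0.012
```

The shaft now carries the plaque (upward force about 1 N). Opening the fingers.

Emit:
{"op": "play_rows", "data": {
  "motion": [
    [0,0,0,0,0,0,18],
    [0,0,0,0,0,0,25],
    [0,0,0,0,0,0,40],
    [0,0,0,0,0,0,40],
    [0,0,0,0,0,0,40]
  ]
}}

```text
time: 17.6
ee_pos: [0.6342, -0.0715, 0.1942]
eef_rot: [0.756, 0.655, -0.0, 0.0]
ft_force: [0.6, 0.8, 0.4]
width: 0.0338
```

```bash
python3 - <<'E'
from h import *
w=eyes.camera("wrist");st=r.read_state();print(st["time"],st["width"],st["ft_force"])
save(w,"w7.png",None,1.0)
E
```

```text
17.65 0.034204960607414764 [-0.1499 -0.5858 -0.239 ]
```

View pics/w7.png

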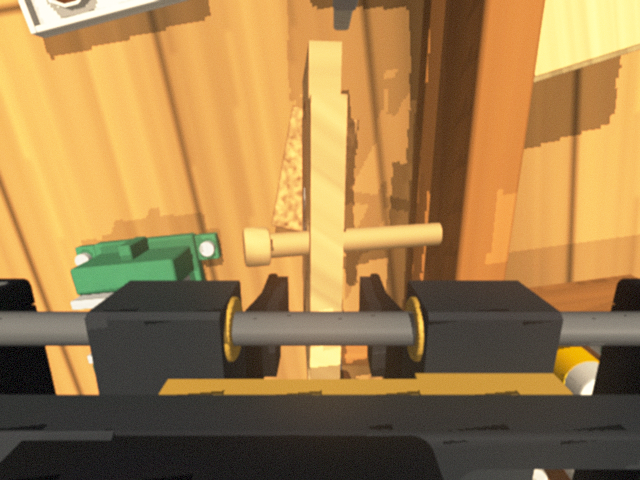

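The plaque (column ≈325) hangs on the shaft behind the head (≈257,246), with clear space to both fingers. Withdrawing straight up.

Emit:
{"op": "play_rows", "data": {
  "motion": [
    [0,0,-0.05,0,0,0,40],
    [0,0,-0.15,0,0,0,40],
    [0,0,-0.35,0,0,0,40],
    [0,0,-0.6,0,0,0,40],
    [0,0,-0.8,0,0,0,40]
  ]
}}

```text
time: 18.27
ee_pos: [0.6343, -0.0712, 0.3583]
eef_rot: [0.756, 0.655, 0.001, 0.001]
ft_force: [0.7, -0.7, -0.5]
width: 0.0347
```

Emit:
{"op": "play_rows", "data": {
  "motion": [
    [0,-0.2,0,0,0,0,40],
    [-0.3,-0.45,0,0,0,0,40],
    [-0.6,-0.7,0,0,0,0,40],
    [-0.9,-0.9,0,0,0,0,40],
    [-0.9,-0.9,0,0,0,0,40]
  ]
}}

```text
time: 18.9
ee_pos: [0.4284, -0.2258, 0.3564]
eef_rot: [0.757, 0.654, -0.0, 0.002]
ft_force: [0.2, -0.6, -0.1]
width: 0.0349
```

```bash
python3 - <<'E'
from h import *
for i in range(16): s=eyes.camera("scene")
t=eyes.camera("top");st=r.read_state();print(st["time"],st["ee_pos"],st["ft_force"])
a=cv2.resize(s["image"][130:350,220:520],(800,587));cv2.imwrite("pics/f1.png",a[:,:,::-1])
for n,p in(("s",s),("t",t)):
  for l in("hole","bar","palette_tray","brush_pot","sanding_block"): print(n,l,[(np.round(d["xy"],1).tolist(),round(d["p"],2)) for d in eyes.landmark_of(p,l)[:3]])
E
```

```text
19.75 [ 0.4304 -0.2238  0.3543] [0.1534 1.6662 0.2473]
s hole [([114.4, 276.0], 0.8), ([384.1, 169.1], 0.77), ([366.6, 254.9], 0.63)]
s bar [([227.3, 285.4], 0.82)]
s palette_tray [([421.4, 241.4], 0.87)]
s brush_pot [([231.1, 351.7], 0.56)]
s sanding_block [([365.8, 309.3], 0.87), ([454.4, 217.3], 0.51)]
t hole [([507.6, 287.8], 0.91), ([173.5, 343.8], 0.9), ([289.6, 176.1], 0.79)]
t bar []
t palette_tray [([192.5, 249.4], 0.82), ([138.7, 212.5], 0.18)]
t brush_pot [([409.8, 206.0], 0.8)]
t sanding_block [([283.7, 195.3], 0.71)]
```

View pics/f1.png

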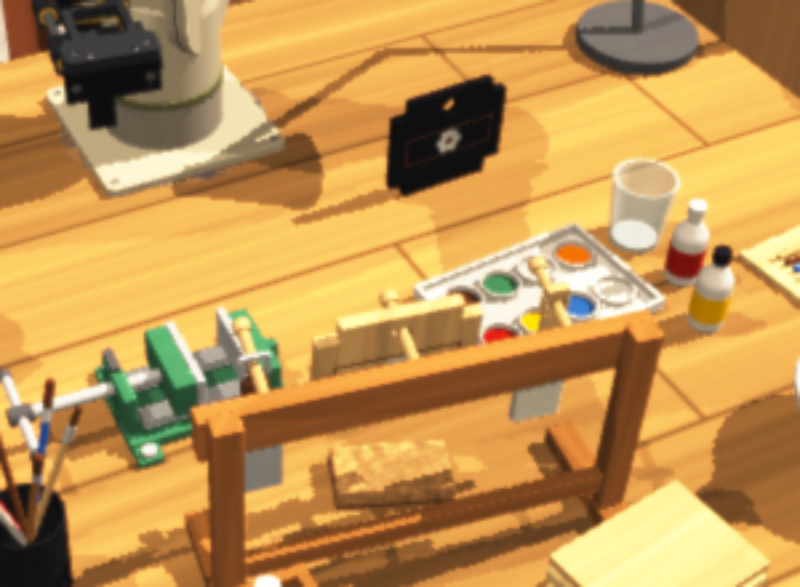

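The plaque (≈395,335) hangs on the middle peg with the peg's head (≈390,298) in front of it. The vise is open, the other objects are where they were, and the arm is well clear. Handing in.

```bash
python3 -c "
from bench import job
print(job.close_job())"
```

```text
the job is handed in; nothing more can be done
None
```

The job is done and handed in at about 20 s of the 72 s allowed. I slid the vise jaw open about 32 mm by its handle bar and lifted the plaque out. I then hung it on the middle peg, tilted to match the peg's 15° rise, with no noticeable contact force on the way past the head.

**Last checks:**
- **Hanging:** the final scene picture and the hole landmark in both the scene and top views show the plaque on the shaft, behind the peg's head. The close wrist picture after release showed it slightly turned about the shaft.
- **Arm and forces:** the gripper was well clear when I handed in. No force reading I took came near the limits; the highest was about 10 N, while pulling the jaw open.
- **Other things on the table:** the tray, pot, bottles, water jar and sanding block looked unmoved. I judged this by eye and by the landmarks for the tray, pot and block.

**What disagreed on the way:**
- My first measurement of the plaque's middle was 4–5 mm off, because that picture was taken while the arm was still settling. I corrected it before the insertion.
- The peg's tip read 1–2 px off between views along its length; sideways, the prediction and the picture matched within about 0.5 mm.

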